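Line up the probe guide and hold down the recessed reset button

ROBOT

A 6-joint arm with a two-finger parallel gripper is mounted at the origin on a cart in front of the work surface, level with it; the furniture and walls round the work are solid. World frame = base frame: x ahead of the robot, y to its left, z up, the work surface at z = 0. Lengths are in mm, angles in rad, forces in N, time in s.
With the tool pointing down it reaches from about 350 to 875 mm from the base axis. Payload 4.2 kg.
Tool frame: the origin (TCP) lies between the finger pads; the fingertips stand 14 mm ahead of it and the grasp point (between the pads) lies 5 mm behind it; z points along the fingers, y is the line along which they close (so a half turn about z gives the same grasp; the last joint's range is limited). The gripper opens to 85 mm and grips with 20 to 120 N. Pads are 22 mm wide; open, the fingers measure 114 mm over their backs; the gripper's body (76 mm by 85 mm) begins 54 mm behind the grasp point. The pads swing forward as they close: fully open they stand 13 mm farther back than shut.
Start: joints at [-1.013, 0.385, 0.008, 0, -1.194, -0.259], TCP at [183.999, -597.28, 222.512] pointing down, gripper open.
Joint ranges: [-3.14, 3.14], [-1.21, 2.06], [-1.07, 1.41], [-3.16, 2.05], [-2.99, -0.16], [-3.1, 3.1]. Speed limits (rad/s): [2.79, 2.79, 3.14, 3.14, 3.14, 3.14].

INTERFACE

Orientations are given as a unit quaternion [x, y, z, w].
In Python, from bench import * gives the robot as it stands.
- The arm moves only by the tool carry_out, never from a script. Its argument "motion" is a list of rows, each a list of 7 numbers: the turn, a rotation vector about the tool's x, y, z in rad, then the shift along the tool's x, y, z in mm, then the opening, from -1 (shut) to 1 (fully open), so that 0 is half open. A call has 1 to 5 rows; each row is the pose to reach, as a shift and turn from the pose commanded when the call began, along the tool's axes at that moment; what a row does not reach only later rows make up. A row lasts 1/8 s, in which the tool goes at most 62.5 mm and 10.7 degrees, less where a joint would pass 70% of its speed; a pose out of reach is approached as far as the arm can. A call with a gripper value outside its range is refused whole. The fingers move at their own pace and stop on an object; the grip force is fixed at half the most. Time passes only in rows, so rows that repeat a pose let the fingers close. It gives the time, the measured TCP pose, the force, the opening and the grip force at its end, in the units of the state.
- read_state(): the state, without advancing time (a new reading comes with each control period).
- get_image(name): name is "side" or "top"; returns a dict with "color" (480x640x3 uint8, blue, green, red), "mtx" (3x3 intrinsics, pixels), "position" and "orientation" of the camera in the world. Camera axes: x right, y down, z forward; pixel columns grow to the right and rows downward; lengths in mm; the calibration is good to about 2 mm. A picture is of the moment at which its call begins. There is no depth.
- job_done(): hands the job in; it is judged then, once.
The state is a dict: "clock": time; "joints": joint angles; "joint_vel": joint speeds; "joint_efforts": joint torques, N m; "position": TCP position; "ee_rot": TCP orientation; "contact_force": force on the tool from outside, world axes, zero at the start; "wrist_torque": the same for the moment, N m; "gripper_width": finger opening in mm; "grasp_force": force on a finger pad.
Only numpy, scipy, OpenCV 4.12 (cv2) and the standard library are available. Lean on these libraries where they do the work, as an engineer would, in place of code of your own. Each camera call takes 0.05 s, during which the arm holds its last target. There are 200 camera calls.

TASK

Put the control unit on the probing fixture into reset. Swing the clamp lever fully open, slide the carriage along its rail until its aperture is centred over the unit's recessed button (its nose points at the small steel post on the unit), and swing the lever back until it clamps. Then take the screwdriver out of the wooden stand and, with it upright, reach its blade down through the aperture, gently push the button well down, and finish while still gripping the screwdriver and holding the button down; leave the other things on the bench alone.

Things in the scene. Friction and masses are not known exactly. Their poses are not given: they have to be found in the camera images.
- fixture: Aluminium base plate of the probing fixture, 180 x 280 x 10 mm, fixed to the bench; origin at the centre of its underside on the bench, z up, its long side and the rail run along its y axis; its x axis points away from the robot (turned by up to 0.2 rad). The lever stands at its front (-x), the unit at its back (+x). Highest parts: carriage tab 76 mm and lever peg 76 mm above the bench.
- clamp_lever (a joint): Clamp lever, turning about a vertical axis. 0 = clamped (arm along fixture -y, to the right, cam pressed on the carriage's front face, which then cannot slide; it may read down to -0.1), positive = opened, clockwise seen from above, so that the peg swings toward the robot; end stop at 1.15 rad. From about 0.3 on the carriage is free; open means beyond 0.7. It stays where it is left; moving it takes about 3 N at the peg.
- lever_pivot (a point): Point on the lever's vertical hinge axis, 58 mm above the bench (grip height of the peg).
- lever_peg (a point): Point on the upright round black peg at the end of the lever arm, 60 mm from the hinge axis. The peg is 12 mm across and reaches from 36 to 76 mm above the bench, top of the arm at 34 mm; this point is at 58 mm. When clamped, the carriage block (43 mm high) begins 22 mm behind the hinge axis in +x.
- carriage (a joint): Sliding carriage on the rail, 0 at its right end to 0.10 m at its left end (grows along fixture +y). Free, it slides with about 2 N and stays where it is left.
- carriage_tab (a point): Point on the black pinch tab that stands up on the left part of the carriage: 12 mm thick along fixture y, 30 mm along x, from 43 to 76 mm above the bench; this point is at its centre, 62 mm above the bench. Pinch it across its thickness from above.
- aperture (a point): Centre of the round hole, 12 mm in diameter with a small chamfer, in the carriage's 34 mm wide, 8 mm thick aluminium arm; the point lies in the arm's upper face, 51 mm above the bench; it moves with the carriage and its axes are parallel to the fixture's. The arm ends in a pointed nose.
- button_top (a point): Centre of the top face of the unpressed reset button, a white cap 12 mm in diameter at the bottom of a round well 14 mm in diameter in the black control unit (64 x 70 x 28 mm, fixed on the base plate, its place along the rail varies). The point stays fixed, 22 mm above the bench, 16 mm below the unit's top and 29 mm below the arm's upper face. A steel post 4 mm wide stands on the unit 28 mm behind the button, at the same place along the rail.
- reset_button (a joint): Travel of the button, 0 = up, 0.006 m = fully down (growing downward), against a spring of 1.2 N at the top and 4.8 N at the bottom.
- driver_grip (a point): Middle of the handle of the screwdriver with the yellow handle, which stands upright, blade down, in the middle hole of the wooden stand (hole 8 mm, it may lean a few degrees). Its handle is 24 mm thick and 100 mm long, this point is 50 mm below its top end and 145 mm above the tip. Its y axis points from tip to handle, along the tool. Whole tool 190 mm, 60 g.
- driver_tip (a point): Tip of that screwdriver's blade, a round rod 5 mm in diameter and 90 mm long. In the stand it is 8 mm above the bench.
- stand: Wooden tool stand, 70 x 100 mm, 78 mm high, fixed to the bench; origin at the centre of its underside. The screwdriver is pulled straight up out of it (tip must rise above 78 mm).
- marker_mid (a point): Bystander: black marker lying on the bench, 13 x 136 x 14 mm, point at its centre.
- flux_bottle2_mid (a point): Bystander: small yellow squeeze bottle standing on the bench, 38 mm in diameter, 99 mm high, point half-way up.
- tape_brown_mid (a point): Bystander: brown tape roll lying flat, 72 mm in diameter, 22 mm high, point at its centre.
- screw_dish_mid (a point): Bystander: round dish of screws, 66 mm in diameter, 18 mm high, point at its centre.

How it is judged:
By the outcome, as a careful person would: the job done as asked, in the order asked, and still so for the second after the job is handed in, while the arm keeps its last pose, push and grip.
It also fails if it takes over 70 s, if anything falls off the work surface, if the arm or the gripper's body presses on something with over 40 N, if the wrist force passes 120 N, or if a joint passes its speed limit or range.

## Working session

There is one attempt and no reset: what is moved stays moved. The work goes in short steps, Python scripts to look and compute and a tool call to move; the robot and the scene stay as the last step left them, time stands still between calls to the robot, and variables do not carry over. Pictures are saved under pics/ and viewed, at most 10 in all, crops included, and the job is handed in when it is done.

Besides the shell and the picture viewer there is one more tool, called after ">>>" in YAML: its name, and indented under it one key for each argument. carry_out: Moves the arm, as the interface text tells. Its arguments: {"type":"object","properties":{"motion":{"type":"array"}},"required":["motion"]}

```bash
mkdir -p pics; ls; python3 - <<'E'
from bench import *
import cv2
s=read_state();print({k:s[k] for k in("clock","position","ee_rot","gripper_width","contact_force")})
for n in("side","top"):
    d=get_image(n);cv2.imwrite(f"pics/{n}0.png",d["color"]);print(n,d["mtx"],d["position"],d["orientation"])
E
```

```text
pics
{'clock': 0.0, 'position': array([ 183.81210761, -596.73526214,  221.43597879]), 'ee_rot': array([-1.48751008e-01,  9.88874089e-01,  1.06238254e-03, -2.13702044e-04]), 'gripper_width': 85.20997014223649, 'contact_force': array([ 0.84832486, -0.6860047 ,  0.74759042])}
side [[517.48731939   0.         317.55788393]
 [  0.         517.48731939 242.48927222]
 [  0.           0.           1.        ]] [ 428.62210845 -960.06355757  573.90019733] [ 0.84231385 -0.04732685  0.03183209 -0.53596107]
top [[539.86184961   0.         319.83195042]
 [  0.         539.86184961 239.44893025]
 [  0.           0.           1.        ]] [ 307.96764706   14.06384551 1300.16904822] [ 0.70589537 -0.70349375  0.05774867 -0.05893523]
```

View pics/top0.png

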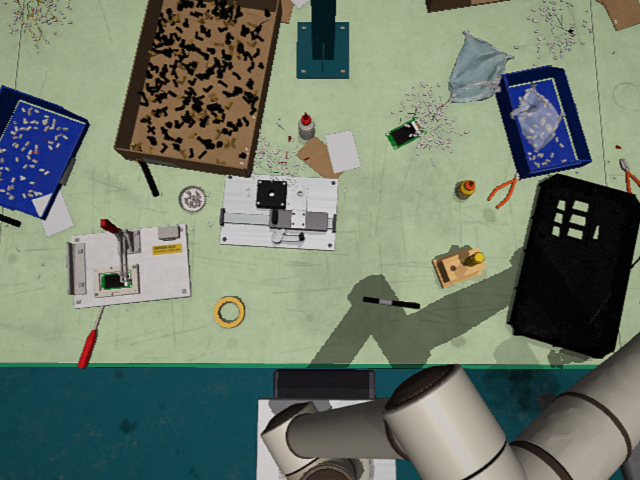

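View pics/side0.png

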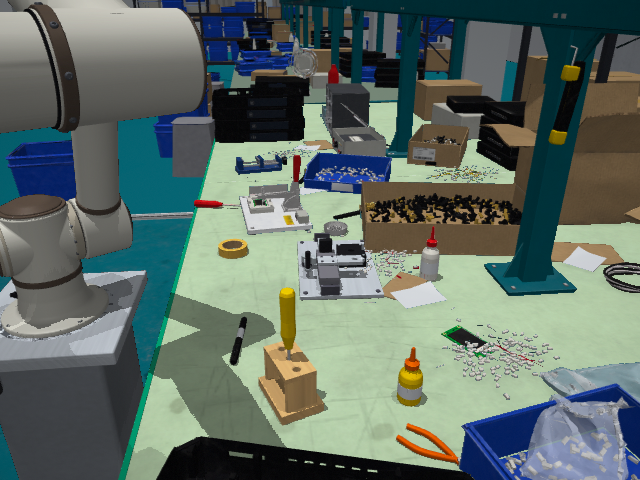

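The top view shows the fixture around (280,213), the stand at (459,267) with the screwdriver top at (478,258), and the marker at (390,302). In the side view the fixture is at (340,265) and the screwdriver handle at (288,320). I'll enlarge the fixture in both.

```bash
cat > h.py <<'E'
import numpy as np, cv2
from scipy.spatial.transform import Rotation as R
from bench import *
def ray(d,uv):
    v=np.linalg.inv(d["mtx"])@np.array([uv[0],uv[1],1.]);v=R.from_quat(d["orientation"]).apply(v)
    return np.array(d["position"]),v/np.linalg.norm(v)
def plane(d,uv,z):
    p,v=ray(d,uv);return p+v*(z-p[2])/v[2]
def proj(d,X):
    c=R.from_quat(d["orientation"]).inv().apply(np.atleast_2d(X)-d["position"])@np.array(d["mtx"]).T
    return c[:,:2]/c[:,2:]
def tri(d1,u1,d2,u2):
    p,a=ray(d1,u1);q,b=ray(d2,u2)
    s=np.linalg.lstsq(np.c_[a,-b],q-p,rcond=None)[0]
    A=p+s[0]*a;B=q+s[1]*b
    return (A+B)/2,np.linalg.norm(A-B)
def crop(img,x0,y0,x1,y1,k,f):
    cv2.imwrite(f,cv2.resize(img[y0:y1,x0:x1],None,fx=k,fy=k,interpolation=cv2.INTER_CUBIC))
E
python3 - <<'E'
import cv2
from h import *
crop(cv2.imread("pics/top0.png"),212,165,347,259,5.9,"pics/tc.png")
crop(cv2.imread("pics/side0.png"),290,225,390,305,7,"pics/sc.png")
E
```

```text
(no output)
```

View pics/tc.png

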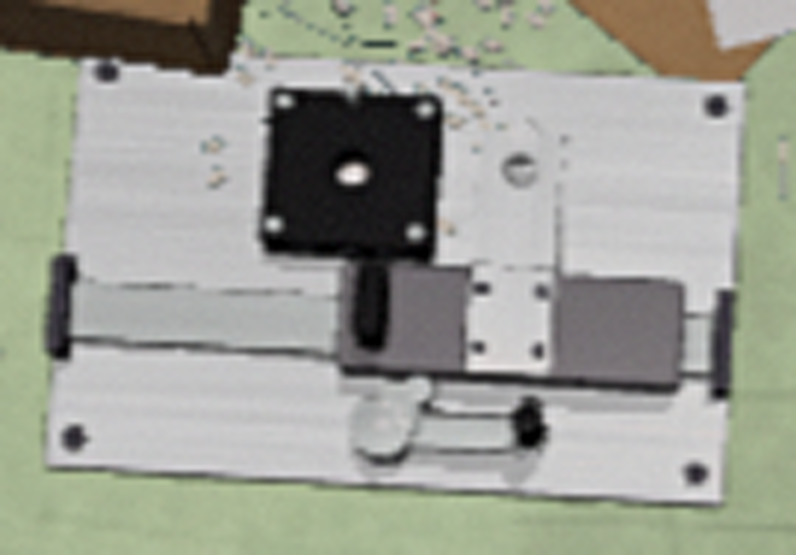

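View pics/sc.png

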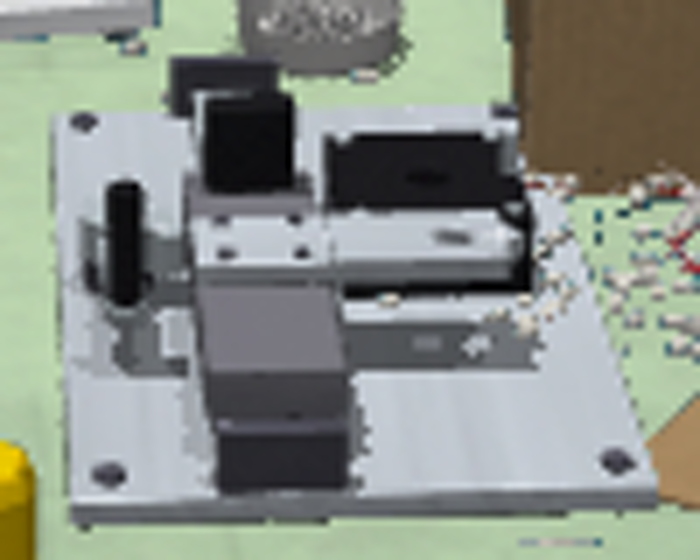

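Top crop: button (352,174), aperture (520,170), lever hub (382,430), peg (530,415), tab (372,303). Side crop: aperture (455,237), peg top (124,186), tab face (205–295, 95–190). Next I triangulate these.

```bash
python3 - <<'E'
from h import *
np.set_printoptions(precision=1,suppress=True)
t=get_image("top");s=get_image("side")
T=lambda x,y:(x/5.9+212-.42,y/5.9+165-.42)
S=lambda x,y:(x/7+290-.43,y/7+225-.43)
c=[plane(t,T(*q),10) for q in((80,62),(745,85),(720,502),(48,467))]
print("plate TL TR BR BL",*c)
print("sides",[np.linalg.norm(c[i]-c[(i+1)%4]) for i in range(4)])
cen=np.mean(c,0);yv=(c[0]+c[3]-c[1]-c[2]);yaw=np.arctan2(-yv[0],yv[1]);print("cen",cen,"yaw",yaw)
cs=[plane(s,S(*q),10) for q in((55,112),(517,108),(658,494),(72,508))]
print("side plate",*cs,np.mean(cs,0))
Rz=R.from_euler("z",-yaw)
L=lambda p:Rz.apply(p-cen*[1,1,0])
for n,q,z in(("button",(352,174),22),("apert",(520,170),51),("hub",(382,430),34),("pegtop",(530,407),76),("tabtop",(372,303),76)):
    p=plane(t,T(*q),z);print(n,p,"local",L(p))
print("tri apert",tri(t,T(520,170),s,S(455,237)))
print("tri pegtop",tri(t,T(530,407),s,S(124,184)))
# tab: right-side top edge, ends
for a,b in(((388,262),(293,95)),((385,348),(206,95))):
    p=tri(t,T(*a),s,S(*b));print("tab",p,L(p[0]))
# driver
for n,d in(("t",t),("s",s)):
    h=cv2.cvtColor(d["color"],cv2.COLOR_BGR2HSV)
    m=cv2.inRange(h,(20,150,60),(32,255,255))
    k,lab,st,ce=cv2.connectedComponentsWithStats(m)
    for i in range(1,k):
        if st[i,4]>40: print(n,st[i],ce[i])
E
```

```text
plate TL TR BR BL [683.6 251.3  10. ] [674.5 -27.3  10. ] [498.2 -16.8  10. ] [511.8 258.9  10. ]
sides [np.float64(278.8010961253738), np.float64(176.69405654530712), np.float64(275.9748207528947), np.float64(172.03456293312846)]
cen [592.  116.5  10. ] yaw -0.04089676946624506
side plate [517.  255.5  10. ] [688.  240.6  10. ] [676.4 -38.   10. ] [499.8 -26.8  10. ] [595.3 107.8  10. ]
button [632.7 135.3  22. ] local [39.9 20.4 22. ]
apert [627.2  64.8  51. ] local [ 37.3 -50.2  51. ]
hub [523.5 120.1  34. ] local [-68.6   0.8  34. ]
pegtop [525.7  59.   76. ] local [-63.9 -60.2  76. ]
tabtop [566.9 121.4  76. ] local [-25.3   3.8  76. ]
tri apert (array([629.9,  64.9,  47.4]), np.float64(3.4328857041241663))
tri pegtop (array([524.9,  59. ,  75.3]), np.float64(1.6740101064104154))
tab (array([584.4, 115.2,  77.1]), np.float64(2.3410048415375577)) [-7.6 -1.6 77.1]
tab (array([552.7, 115.8,  77.8]), np.float64(8.084782377689796)) [-39.2  -2.4  77.8]
t [459 181  16  16 119] [464.6 189.5]
t [153 244  28  11 196] [166.5 248.6]
t [465 252  19  15 172] [474.9 259.1]
t [214 297  31  30 296] [229.3 311.6]
s [561  65  20  16 254] [569.9  72.6]
s [549 129  18  16 216] [557.1 137. ]
s [365 203  10   8  49] [369.3 205.9]
s [403 205  13  17  75] [409.4 213. ]
s [503 208   6  13  43] [505.7 214.2]
s [284 216  10   9  60] [288.  219.7]
s [219 239  28  19 323] [232.6 249.9]
s [279 287  17  63 852] [287.2 316.5]
s [399 367  24  22 419] [410.2 378.4]
s [397 393  24  13 133] [407.9 401. ]
```

```bash
cat >> h.py <<'E'
def rows(targets):
    """targets: list of (pos, closing-axis yaw of tool y); prints rows relative to commanded pose (approx. measured)"""
    s=read_state();P=np.array(s["position"]);Q=R.from_quat(s["ee_rot"])
    for p,yaw in targets:
        yv=np.array([np.cos(yaw),np.sin(yaw),0]);
        if yv@Q.as_matrix()[:,1]<0: yv=-yv
        M=R.from_matrix(np.c_[np.cross(yv,[0,0,-1]),yv,[0,0,-1]])
        rv=(Q.inv()*M).as_rotvec();sh=Q.inv().apply(np.array(p)-P)
        print(np.round(rv,3).tolist(),np.round(sh,1).tolist())
    print("now",np.round(P,1),"x",np.round(Q.as_matrix()[:,0],2),"y",np.round(Q.as_matrix()[:,1],2),"j",np.round(s["joints"],2),"F",np.round(s["contact_force"],1),"w",round(s["gripper_width"],1),"g",round(float(s["grasp_force"]),1),"t",s["clock"])
E
python3 - <<'E'
from h import *
np.set_printoptions(precision=1,suppress=True)
t=cv2.imread("pics/top0.png");s=cv2.imread("pics/side0.png")
a=cv2.resize(t[235:295,425:495],None,fx=6,fy=6,interpolation=cv2.INTER_CUBIC)
b=cv2.resize(s[280:425,250:330],None,fx=4,fy=4,interpolation=cv2.INTER_CUBIC)
c=np.zeros((590,750,3),np.uint8);c[:a.shape[0],:a.shape[1]]=a;c[:b.shape[0],425:425+b.shape[1]]=b
cv2.imwrite("pics/drv.png",c)
# subpixel gray profile of button
d=t[180:210,255:285].astype(float).mean(2)
print(np.round(t[186:204,264:280].mean(2)).astype(int))
print(np.round(t[186:204,292:308].mean(2)).astype(int))
y=-0.042
rows([((300,-400,280),1.53),((524.5,60,280),1.53),((524.5,60,120),1.53)])
E
```

```text
[[ 23  22  24  23  25  26  22  27  25  25  22  27  24  25  24  22]
 [ 25  22  22  25  25  20  24  26  26  22  24  31  23  24  25  23]
 [ 25  25  27  23  27  27  26  23  27  26  22  23  26  26  23  23]
 [ 20  25  25  22  22  23  25  20  24  20  26  23  23  22  27  24]
 [ 26  24  25  23  27  19  11  12   9  20  27  23  27  24  23  25]
 [ 23  24  24  23  18   8   0   1   5   5  15  21  26  23  28  24]
 [ 24  25  27  20  11   6  29  57  65  37  18  22  22  27  23  24]
 [ 25  26  22  20  11  53 134 190 206 144  57  21  24  25  24  26]
 [ 24  23  22  19  25 134 210 222 225 179  84  25  23  26  22  25]
 [ 25  24  23  21  21  95 192 220 219 144  47  21  24  24  27  26]
 [ 23  24  26  22  19  24  54  67  55  36  22  21  25  23  29  25]
 [ 25  25  26  23  22  19  19  17  16  16  22  24  26  26  27  24]
 [ 21  26  21  26  25  23  23  23  23  20  28  24  23  28  24  24]
 [ 25  20  24  30  26  25  24  20  25  21  25  25  26  28  28  25]
 [ 23  25  25  21  23  24  25  23  24  28  22  23  26  26  23  27]
 [ 24  25  25  25  25  22  25  28  22  25  24  26  22  24  24  22]
 [ 25  24  22  30  28  22  2
[... 882 characters left out ...]
197 196 194 195 193 174 185]
 [194 195 195 196 196 196 199 199 197 199 196 194 192 195 181 190]
 [197 193 195 198 197 197 198 199 197 200 194 195 194 197 183 190]
 [194 194 195 197 197 197 200 198 199 197 193 197 196 194 162 184]
 [193 198 194 197 197 197 199 196 197 200 195 195 196 195 160 181]
 [199 197 198 200 200 200 199 201 200 199 193 196 198 196 166 182]
 [200 199 197 198 200 199 201 200 199 199 197 196 197 195 151 174]]
[0.001, -0.0, 0.339] [-168.9, 154.1, -58.0]
[0.001, -0.0, 0.339] [-518.9, 527.7, -57.5]
[0.001, -0.0, 0.339] [-518.9, 527.5, 102.5]
now [ 183.9 -597.   221.8] x [-1.  -0.3  0. ] y [-0.3  1.   0. ] j [-1.   0.4  0.  -0.  -1.2 -0.3] F [-0.8  0.   0.9] w 85.8 g 0.0 t 0.2
```

View pics/drv.png

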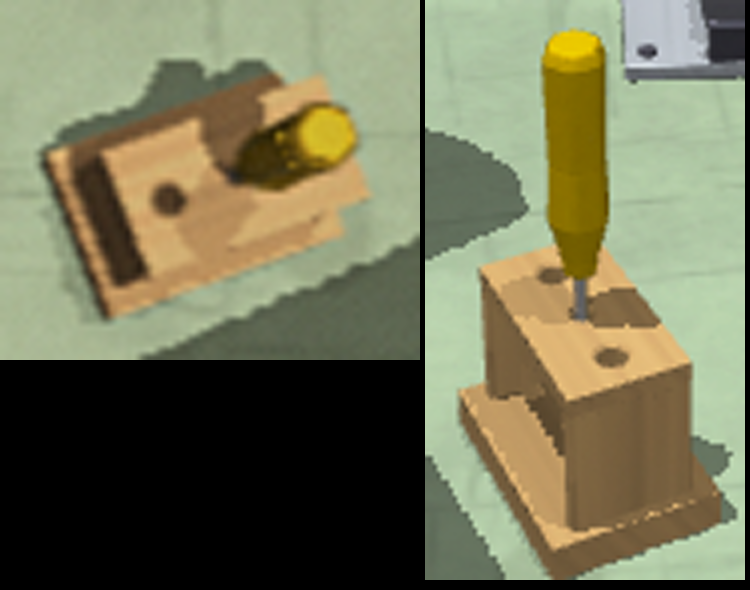

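The pixels put the driver's top end at top-view (479.3,257.3) and side-view (287.1,290.9). Its blade enters the stand at (463.4,264.1) and (288.4,359.1). I'm moving toward the lever peg now.

>>> carry_out:
  motion:
    - [0,0,0.1,-80,80,-58,0.2]
    - [0,0,0.2,-120,120,-58,0.2]
    - [0,0,0.339,-160,160,-58,0.2]
    - [0,0,0.339,-205,205,-58,0.2]
    - [0,0,0.339,-250,250,-58,0.2]

```text
clock: 0.82
position: [326.3, -327.7, 279.6]
ee_rot: [0.02, 1.0, -0.0, 0.0]
contact_force: [1.6, -0.3, -1.1]
gripper_width: 51.5
grasp_force: 0.0
```

```bash
python3 - <<'E'
from h import *
np.set_printoptions(precision=1,suppress=True)
t=get_image("top");s=get_image("side")
a,e1=tri(t,(479.25,257.25),s,(287.1,290.9));b,e2=tri(t,(463.4,264.1),s,(288.4,359.1))
print("drv top",a,e1,"entry",b,e2,"dir",(a-b)/np.linalg.norm(a-b))
print("planes: top@198",plane(t,(479.25,257.25),198),"entry@78",plane(t,(463.4,264.1),78))
im=cv2.imread("pics/top0.png").astype(float).mean(2)
def cen(w,x0,y0): 
    w=np.clip(w,0,None);yy,xx=np.mgrid[:w.shape[0],:w.shape[1]];return (xx*w).sum()/w.sum()+x0,(yy*w).sum()/w.sum()+y0
bu=cen(im[191:198,267:277]-30,267,191)
m=((im[188:199,294:305]<172)*255).astype(np.uint8);x,y,w,h=cv2.boundingRect(m)
P=cv2.minEnclosingCircle(np.argwhere(m)[:,::-1].astype(np.float32));ap=(P[0][0]+294,P[0][1]+188)
ap2=cen(190-im[190:198,295:305],295,190)
print(bu,ap,P[1],ap2)
B=plane(t,bu,22);A=plane(t,ap,51);Rz=R.from_euler("z",.042)
print("button",B,"ap",A,"diff local",Rz.apply(B-A))
rows([((524.5,60,280),1.53),((524.5,60,120),1.53)])
E
```

```text
drv top [ 457.9 -313.   194.3] 3.5137064188636464 entry [ 457.8 -312.1   72.4] 2.4731494607567486 dir [ 0. -0.  1.]
planes: top@198 [ 455.7 -311.9  198. ] entry@78 [ 455.9 -310.6   78. ]
(np.float64(271.35274308965904), np.float64(194.07689069734812)) (299.5, 193.5) 2.9155757427215576 (np.float64(299.4608143607706), np.float64(193.01357267950962))
button [632.7 135.   22. ] ap [626.9  65.3  51. ] diff local [  2.8  69.9 -29. ]
[0.0, 0.002, 0.008] [-184.1, 391.6, 0.4]
[0.0, 0.002, 0.008] [-183.8, 391.6, 160.4]
now [ 327.7 -325.4  279.9] x [-1.  0. -0.] y [0. 1. 0.] j [-0.4  0.1 -0.3 -0.  -1.2 -1.2] F [0.2 0.3 0.6] w 51.2 g 0.0 t 0.925
```

>>> carry_out:
  motion:
    - [0,0,0,-26,55,0,0]
    - [0,0,0,-52,110,0,0]
    - [0,0,0,-78,165,0,0]
    - [0,0,0,-104,220,0,0]
    - [0,0,0,-130,275,0,0]

```text
clock: 1.55
position: [467.2, -58.5, 279.5]
ee_rot: [0.02, 1.0, -0.0, 0.0]
contact_force: [0.5, -0.7, 0.4]
gripper_width: 42.6
grasp_force: 0.0
```

>>> carry_out:
  motion:
    - [0,0,0.01,-27,58,20,0]
    - [0,0,0.01,-54,116,60,0]
    - [0,0,0.01,-54,116,110,0]
    - [0,0,0.01,-54,116,150,0]
    - [0,0,0.01,-54,116,150,0]

```text
clock: 2.17
position: [523.1, 52.7, 126.2]
ee_rot: [0.025, 1.0, -0.002, -0.004]
contact_force: [-0.3, -0.7, 1.0]
gripper_width: 42.5
grasp_force: 0.0
```

```bash
python3 - <<'E'
from h import *
rows([((524.5,60,54),1.53)])
t=get_image("top");crop(t["color"],212,165,347,259,5.9,"pics/t2.png")
E
```

```text
[-0.003, -0.008, -0.01] [-1.5, 7.6, 72.1]
now [523.1  52.7 126.2] x [-1.    0.05  0.01] y [ 0.05  1.   -0.  ] j [ 0.41  0.32 -0.36 -0.   -0.9  -2.03] F [-0.3 -0.7  1. ] w 42.5 g 0.0 t 2.175
```

Joint 6 would run out of range during the lever swing, so I'm making a half turn first, which gives the same grasp.

>>> carry_out:
  motion:
    - [0,0,-0.18,0,0,0,0]
    - [0,0,-0.36,0,0,0,0]
    - [0,0,-0.54,0,0,0,0]
    - [0,0,-0.72,0,0,0,0]
    - [0,0,-0.9,0,0,0,0]

```text
clock: 2.85
position: [527.2, 53.8, 132.6]
ee_rot: [-0.415, 0.91, -0.0, 0.003]
contact_force: [0.5, -0.5, -0.1]
gripper_width: 42.8
grasp_force: 0.0
```

>>> carry_out:
  motion:
    - [0,0,-0.18,0,0,0,0]
    - [0,0,-0.36,0,0,0,0]
    - [0,0,-0.54,0,0,0,0]
    - [0,0,-0.72,0,0,0,0]
    - [0,0,-0.9,0,0,0,0]

```text
clock: 3.48
position: [527.2, 53.8, 132.6]
ee_rot: [0.769, -0.639, 0.002, -0.002]
contact_force: [-0.3, -0.5, 0.2]
gripper_width: 42.8
grasp_force: 0.0
```

>>> carry_out:
  motion:
    - [0,0,-0.18,0,0,0,0]
    - [0,0,-0.36,0,0,0,0]
    - [0,0,-0.54,0,0,0,0]
    - [0,0,-0.72,0,0,0,0]
    - [0,0,-0.9,0,0,0,0]

```text
clock: 4.1
position: [527.1, 53.8, 132.5]
ee_rot: [0.971, -0.241, 0.003, -0.001]
contact_force: [-0.2, 0.5, -0.2]
gripper_width: 42.5
grasp_force: 0.0
```

>>> carry_out:
  motion:
    - [0,0,-0.18,0,0,0,0]
    - [0,0,-0.36,0,0,0,0]
    - [0,0,-0.44,0,0,0,0]
    - [0,0,-0.44,0,0,0,0]

```text
clock: 4.6
position: [526.9, 53.8, 132.0]
ee_rot: [1.0, -0.027, 0.002, -0.001]
contact_force: [0.4, 0.2, 0.0]
gripper_width: 42.6
grasp_force: 0.0
```

```bash
python3 - <<'E'
from h import *
rows([((524.5,60,54),1.53)])
E
```

```text
[-0.002, -0.005, -0.012] [-3.1, -5.9, 78.0]
now [526.9  53.8 132. ] x [ 1.   -0.05  0.  ] y [-0.05 -1.   -0.  ] j [ 0.41  0.31 -0.36  0.   -0.9   1.11] F [0.4 0.2 0. ] w 42.6 g 0.0 t 4.6
```

>>> carry_out:
  motion:
    - [0,0,0,-2,-5.5,25,0]
    - [0,0,0,-2,-5.5,50,0]
    - [0,0,0,-2,-5.5,65,0]
    - [0,0,0,-2,-5.5,76,0]
    - [0,0,0,-2,-5.5,76,0]

```text
clock: 5.22
position: [523.5, 59.3, 53.1]
ee_rot: [1.0, -0.026, -0.0, 0.0]
contact_force: [0.4, 0.5, 0.6]
gripper_width: 42.8
grasp_force: 0.0
```

>>> carry_out:
  motion:
    - [0,0,0,0,0,0,-0.4]
    - [0,0,0,0,0,0,-0.8]
    - [0,0,0,0,0,0,-1]
    - [0,0,0,0,0,0,-1]
    - [0,0,0,0,0,0,-1]

```text
clock: 5.85
position: [524.1, 59.5, 54.1]
ee_rot: [1.0, -0.026, 0.001, -0.0]
contact_force: [-1.2, -1.2, 4.8]
gripper_width: 8.9
grasp_force: 58.9
```

```bash
python3 - <<'E'
from h import *
# pivot from image: hub top at z34, fixture yaw -0.042
pv=np.array([523.5,120.1]);s=read_state();p=np.array(s["position"]);d=p[:2]-pv
print("radius",np.hypot(*d),"lever", np.arctan2(d[0],-d[1]))
a0=np.arctan2(d[1],d[0])
for th in(0,.18,.36,.54,.72,.9,1.05,1.15):
    a=a0-th;q=pv+60*np.array([np.cos(a),np.sin(a)])+ (p[:2]-pv-60*np.array([np.cos(a0),np.sin(a0)]))
    sh=R.from_quat(s["ee_rot"]).inv().apply(np.r_[q-p[:2],0]);print(th,np.round(sh,1))
rows([])
E
```

```text
radius 60.61473301342492 lever 0.009737649808446047
0 [0. 0. 0.]
0.18 [-10.8  -0.3  -0. ]
0.36 [-21.3  -2.5  -0. ]
0.54 [-31.3  -6.6  -0. ]
0.72 [-40.4 -12.4  -0.1]
0.9 [-48.3 -19.8  -0.1]
1.05 [-53.8 -26.9  -0.1]
1.15 [-56.8 -32.1  -0.1]
now [524.1  59.5  54.1] x [ 1.   -0.05  0.  ] y [-0.05 -1.   -0.  ] j [ 0.42  0.41 -0.44  0.   -0.72  1.1 ] F [-1.2 -1.2  4.8] w 8.9 g 58.9 t 5.85
```

>>> carry_out:
  motion:
    - [0,0,0.09,-5.4,-0.1,0,-1]
    - [0,0,0.18,-10.8,-0.3,0,-1]
    - [0,0,0.27,-16.1,-1.3,0,-1]
    - [0,0,0.36,-21.3,-2.5,0,-1]
    - [0,0,0.36,-21.3,-2.5,0,-1]

```text
clock: 6.48
position: [503.5, 63.9, 54.0]
ee_rot: [0.979, -0.204, 0.001, -0.001]
contact_force: [0.5, 1.8, 4.7]
gripper_width: 8.5
grasp_force: 58.9
```

```bash
python3 - <<'E'
from h import *
rows([])
s=get_image("side");t=get_image("top")
a=cv2.resize(t["color"][180:260,240:320],None,fx=4.9,fy=4.9,interpolation=cv2.INTER_CUBIC)
b=cv2.resize(s["color"][225:305,290:370],None,fx=4.9,fy=4.9,interpolation=cv2.INTER_CUBIC)
cv2.imwrite("pics/lev1.png",np.hstack([a,b]))
E
```

```text
now [503.5  63.9  54. ] x [ 0.92 -0.4   0.  ] y [-0.4  -0.92 -0.  ] j [ 0.45  0.38 -0.49  0.   -0.69  0.71] F [0.5 1.8 4.7] w 8.5 g 58.9 t 6.475
```

View pics/lev1.png

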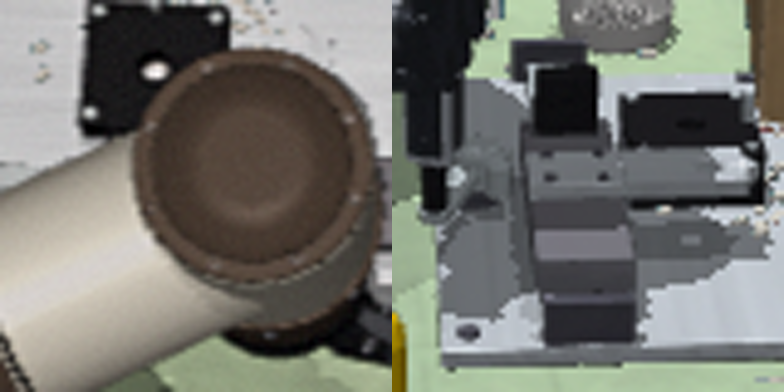

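The gripper holds the peg and the lever is following with little force, so I continue the swing.

>>> carry_out:
  motion:
    - [0,0,0.16,-9.6,-0.3,0,-1]
    - [0,0,0.32,-19,-2,0,-1]
    - [0,0,0.48,-28,-5.2,0,-1]
    - [0,0,0.64,-36.5,-9.7,0,-1]
    - [0,0,0.75,-41.8,-13.5,0,-1]

```text
clock: 7.2
position: [472.2, 93.7, 54.1]
ee_rot: [0.836, -0.549, 0.002, -0.003]
contact_force: [5.1, 0.6, 1.3]
gripper_width: 9.1
grasp_force: 58.6
```

>>> carry_out:
  motion:
    - [0,0,0.02,-1.2,0,0,-1]
    - [0,0,0.02,-1.2,0,0,-1]

```text
clock: 7.45
position: [471.7, 94.7, 54.0]
ee_rot: [0.831, -0.556, 0.002, -0.003]
contact_force: [5.9, 2.0, 2.3]
gripper_width: 8.9
grasp_force: 58.7
```

>>> carry_out:
  motion:
    - [0,0,0,0,0,0,-0.3]
    - [0,0,0,0,0,0,-0.3]
    - [0,0,0,0,0,-30,-0.2]
    - [0,0,0,0,0,-60,0]
    - [0,0,0,0,0,-70,0]

```text
clock: 8.07
position: [468.9, 93.1, 124.3]
ee_rot: [0.83, -0.557, 0.0, -0.0]
contact_force: [-0.3, -0.5, 0.3]
gripper_width: 42.5
grasp_force: 0.0
```

```bash
python3 - <<'E'
from h import *
rows([((568,121.4,120),1.53),((568,121.4,62),1.53)])
E
```

```text
[-0.001, -0.0, -1.141] [11.4, -102.4, 4.4]
[-0.001, -0.0, -1.141] [11.4, -102.4, 62.4]
now [468.9  93.1 124.3] x [ 0.38 -0.93 -0.  ] y [-0.93 -0.38 -0.  ] j [ 0.54  0.24 -0.48 -0.   -0.85 -0.15] F [-0.3 -0.5  0.3] w 42.5 g 0.0 t 8.075
```

>>> carry_out:
  motion:
    - [0,0,-0.18,2,-25,0,0]
    - [0,0,-0.36,5,-50,0,0]
    - [0,0,-0.54,8,-75,0,0]
    - [0,0,-0.72,11.4,-102,0,0]
    - [0,0,-0.9,11.4,-102,0,0]

```text
clock: 8.7
position: [568.1, 121.3, 121.3]
ee_rot: [0.99, -0.138, -0.001, 0.001]
contact_force: [-0.5, 0.2, -0.1]
gripper_width: 42.8
grasp_force: 0.0
```

>>> carry_out:
  motion:
    - [0,0,-0.18,0,0,0,0]
    - [0,0,-0.24,0,0,0,0]
    - [0,0,-0.24,0,0,0,0]

```text
clock: 9.07
position: [566.7, 120.9, 121.9]
ee_rot: [1.0, -0.021, -0.002, 0.001]
contact_force: [-0.9, -0.0, 0.0]
gripper_width: 42.9
grasp_force: 0.0
```

```bash
python3 - <<'E'
from h import *
rows([((568,121.4,62),1.53)])
E
```

```text
[0.001, 0.003, -0.002] [1.5, -0.6, 59.9]
now [566.7 120.9 121.9] x [ 1.   -0.04 -0.  ] y [-0.04 -1.    0.  ] j [ 0.49  0.4  -0.24 -0.   -0.93  1.04] F [-0.9 -0.   0. ] w 42.9 g 0.0 t 9.075
```

>>> carry_out:
  motion:
    - [0,0,0,1,0,25,0]
    - [0,0,0,1,0,48,0]
    - [0,0,0,1,0,60,0]
    - [0,0,0,1,0,60,0]

```text
clock: 9.57
position: [568.1, 121.0, 62.3]
ee_rot: [1.0, -0.021, -0.001, 0.001]
contact_force: [-0.0, 0.3, 0.3]
gripper_width: 42.8
grasp_force: 0.0
```

>>> carry_out:
  motion:
    - [0,0,0,0,0,0,-0.4]
    - [0,0,0,0,0,0,-0.8]
    - [0,0,0,0,0,0,-1]
    - [0,0,0,0,0,0,-1]
    - [0,0,0,0,0,0,-1]

```text
clock: 10.2
position: [569.4, 122.1, 64.4]
ee_rot: [1.0, -0.021, 0.001, -0.001]
contact_force: [-1.2, 3.4, 5.9]
gripper_width: 8.5
grasp_force: 59.1
```

```bash
python3 - <<'E'
from h import *
s=read_state();p=np.array(s["position"]);q=p+69.7*np.array([np.sin(.042),np.cos(.042),0])
rows([(q,1.5288)]);print(s["contact_force"])
E
```

```text
[-0.001, -0.002, 0.001] [0.0, -69.7, 0.1]
now [569.4 122.1  64.4] x [ 1.   -0.04  0.  ] y [-0.04 -1.   -0.  ] j [ 0.49  0.47 -0.3  -0.   -0.8   1.04] F [-1.2  3.4  5.9] w 8.5 g 59.1 t 10.2
[-1.22993226  3.39206966  5.88381824]
```

>>> carry_out:
  motion:
    - [0,0,0,0,-16,0,-1]
    - [0,0,0,0,-32,0,-1]
    - [0,0,0,0,-48,0,-1]
    - [0,0,0,0,-64,0,-1]
    - [0,0,0,0,-69.7,0,-1]

```text
clock: 10.82
position: [573.3, 192.0, 64.4]
ee_rot: [1.0, -0.02, 0.002, -0.0]
contact_force: [1.8, -1.8, 4.9]
gripper_width: 8.8
grasp_force: 59.1
```

>>> carry_out:
  motion:
    - [0,0,0,0,0,0,-1]
    - [0,0,0,0,0,0,-1]

```text
clock: 11.08
position: [573.3, 192.3, 64.4]
ee_rot: [1.0, -0.02, 0.002, -0.001]
contact_force: [1.0, 2.5, 6.2]
gripper_width: 8.7
grasp_force: 59.1
```

>>> carry_out:
  motion:
    - [0,0,0,0,0,0,-0.3]
    - [0,0,0,0,0,0,-0.2]
    - [0,0,0,0,0,-40,0]
    - [0,0,0,0,0,-80,0]
    - [0,0,0,-40,40,-110,0]

```text
clock: 11.7
position: [532.5, 154.7, 173.2]
ee_rot: [1.0, -0.02, 0.001, -0.0]
contact_force: [-0.4, -0.0, 0.2]
gripper_width: 42.7
grasp_force: 0.0
```

>>> carry_out:
  motion:
    - [0,0,0,-20,58,0,0]
    - [0,0,0,-40,116,0,0]
    - [0,0,0,-60,174,0,0]
    - [0,0,0,-80,230,0,0]
    - [0,0,0,-80,230,0,0]

```text
clock: 12.32
position: [438.6, -75.7, 172.0]
ee_rot: [1.0, -0.024, -0.001, 0.0]
contact_force: [-0.2, 0.6, 0.3]
gripper_width: 42.8
grasp_force: 0.0
```

```bash
python3 - <<'E'
from h import *
t=get_image("top");s=get_image("side");cv2.imwrite("pics/t3.png",t["color"]);cv2.imwrite("pics/s3.png",s["color"])
a=cv2.resize(t["color"][165:259,215:315],None,fx=5.9,fy=5.9,interpolation=cv2.INTER_CUBIC)
cv2.imwrite("pics/c3.png",a)
im=t["color"].astype(float).mean(2)
print(np.round(im[185:202,260:284]).astype(int))
rows([((470.5,94,120),0.4)])
E
```

```text
[[ 21  22  19  36 133 158 159 158 185 198 200 200 197 167 112  80  82  73
   40  16  19  24  19  30]
 [ 23  24  19  61 171 199 195 195 192 192 193 188 195 195 190 194 198 202
  122  31  19  22  22  18]
 [ 23  22  17  64 168 196 193 192 191 192 192 192 192 190 190 188 197 203
  121  27  21  23  25  26]
 [ 23  19  18  60 168 193 192 193 189 191 193 191 195 191 188 189 189 196
  120  27  18  26  24  22]
 [ 24  20  25  91 176 193 193 195 178 160 136 146 173 186 188 186 191 176
   97  20  16  23  24  24]
 [ 21  17  26  93 174 195 197 186 144  78  36  41  83 146 180 189 191 174
   91  22  18  25  23  25]
 [ 24  20  21  96 175 194 193 178 108  25   0   0  20 127 180 189 195 176
   94  22  19  23  27  27]
 [ 22  17  31 126 186 196 196 175  90   7  20  52  51 117 181 191 193 174
   92  27  21  23  25  24]
 [ 23  17  32 130 186 195 195 177 110  52 118 168 163 170 185 189 193 148
   66  23  22  23  26  27]
 [ 24  20  31 137 185 194 195 192 172 147 158 162 163 181 191 192 194 147
   62  24  21  24  25  28]
 [ 21  16  39 168 200 195 193 195 195 197 194 194 195 191 188 194 197 145
   62  22  21  22  24  26]
 [ 20  17  39 172 197 193 195 193 192 199 194 194 195 192 189 194 195 131
   44  21  24  27  28  18]
 [ 23  13  40 169 198 194 192 193 194 195 194 196 193 188 189 194 197 128
   39  20  26  26  26  23]
 [ 21  20  62 176 197 195 194 193 194 196 194 194 192 188 189 194 201 126
   38  20  23  22  26  28]
 [ 20  19  58 170 198 194 193 193 195 196 194 193 192 191 192 197 202 122
   29  19  25  22  26  26]
 [ 22  15  61 174 198 195 195 195 195 194 196 194 194 192 193 194 200 119
   24  21  23  24  22  24]
 [ 16  17  64 171 196 194 197 193 195 196 194 193 194 190 193 199 200 117
   28  21  21  24  22  20]]
[0.0, 0.0, 1.127] [22.2, -168.5, 52.4]
now [441.  -73.4 172.4] x [ 1.   -0.04 -0.  ] y [-0.04 -1.    0.  ] j [ 0.2   0.13 -0.48 -0.   -0.96  1.33] F [ 0.4  0.5 -0.2] w 42.9 g 0.0 t 12.425
```

View pics/c3.png

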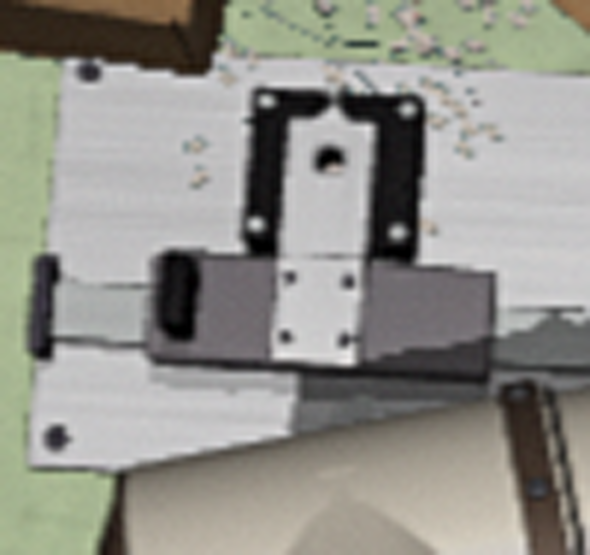

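The arm now covers the unit, with the nose pointing at the post around (332,100) in the crop and the hole at (329,158). I check the residual numerically.

```bash
python3 - <<'E'
from h import *
np.set_printoptions(precision=2,suppress=True)
t=get_image("top");Rz=R.from_euler("z",.042)
A0=plane(t,(299.48,193.4),51);im=cv2.imread("pics/t3.png").astype(float).mean(2)
w=np.clip(185-im[188:196,266:276],0,None);yy,xx=np.mgrid[188:196,266:276]
print("dark cen",(w*xx).sum()/w.sum(),(w*yy).sum()/w.sum())
for u in((270.5,191.5),((w*xx).sum()/w.sum(),191.5)):
    A=plane(t,u,51);print(A,"moved",Rz.apply(A-A0),"to button",Rz.apply(plane(t,(271.35,194.08),22)-A))
# screws on unit (crop of first view) for unit centre, z=38
T=lambda x,y:(x/5.9+212-.42,y/5.9+165-.42)
k=[plane(t,T(*q),39) for q in((285,101),(426,109),(273,224),(415,232))];print("unit cen local rel button",Rz.apply(np.mean(k,0)-plane(t,(271.35,194.08),22)), "yaw",[np.arctan2(*(k[i]-k[i+1])[:2]) for i in(0,2)])
# nose arm edges vs post: arm mid column at row 187 , plane 51 ; post bright px
print(np.round(im[176:187,262:284]).astype(int))
print(np.round(cv2.imread("pics/top0.png").astype(float).mean(2)[174:186,262:284]).astype(int))
E
```

```text
dark cen 270.2604364326376 191.3531783681215
[631.6  134.42  51.  ] moved [ 1.53 69.19  0.  ] to button [  1.03   0.65 -29.  ]
[631.6  134.99  51.  ] moved [ 1.51 69.76  0.  ] to button [  1.06   0.08 -29.  ]
unit cen local rel button [-1.06 -0.42 17.  ] yaw [np.float64(0.05529008284443895), np.float64(0.05444440460082296)]
[[194 195 192 194 194 196 196 187 180 186 158 177 194 186 190 196 196 198
  198 199 198 197]
 [193 195 193 194 197 193 197 196 183 179 182 192 195 141 160 194 199 197
  194 196 198 197]
 [200 200 201 200 202 201 201 201 159 149 171 190 205 198 141 164 197 198
  197 197 196 191]
 [199 198 200 201 199 199 199 199 184 182 164 126 175 207 194 137 165 201
  205 200 159 168]
 [ 41  46  67  72  74  70  77  99 126 166 113  70 114 169 160 171 123 168
  202 199 155 159]
 [ 13  12  15  17  20  19  15  19  54 102  66  25  23  41  37  43  28  38
   52  50  43  50]
 [ 29  22  19  19  18  20  13   8  32  92  62  20  13  16  12  14  15  15
   13  10  25  88]
 [ 18  21  19  21  20  11  12  40 108 179 125  35  12  17  20  19  23  23
   19  25  77 165]
 [ 23  22  42  48  45  42  63 
[... 666 characters left out ...]
6 192 204 196 143 165 197 202
  199 199 196 197]
 [201 200 201 199 203 203 203 201 187 183 164 125 177 210 195 137 168 202
  207 201 162 169]
 [ 41  45  66  74  73  74  75 101 128 169 118  70 115 171 158 173 125 170
  205 200 156 158]
 [ 17  11  16  20  16  16  18  25  59 108  72  23  27  39  33  42  27  37
   48  50  41  53]
 [ 28  13  26  18  23  19  17  15  23  51  44  24  16  15  15  17  15  17
   12  14  30  86]
 [ 20  21  25  28  22  21  26  20  21  25  27  16  23  22  26  21  22  24
   18  25  79 164]
 [ 22  24  24  26  24  25  27  27  23  21  22  21  26  22  23  24  23  21
   20  19  40 112]
 [ 25  23  25  24  23  25  24  21  27  24  23  23  26  24  26  21  25  27
   23  23  22  33]]
```

The image offset from hole to button is within about 0.5 mm along the rail. The nose (col 271.0) and the post (col 271.05) line up. I return to the peg to close the lever.

>>> carry_out:
  motion:
    - [0,0,0.18,5,-40,0,0]
    - [0,0,0.36,10,-80,0,0]
    - [0,0,0.54,15,-120,0,0]
    - [0,0,0.72,22,-168,0,0]
    - [0,0,0.9,23,-168,0,0]

```text
clock: 13.1
position: [472.3, 98.3, 172.2]
ee_rot: [0.891, -0.453, 0.0, -0.0]
contact_force: [0.8, -0.4, -1.6]
gripper_width: 42.8
grasp_force: 0.0
```

>>> carry_out:
  motion:
    - [0,0,0.18,0,0,20,0]
    - [0,0,0.23,0,0,40,0]
    - [0,0,0.23,0,0,40,0]

```text
clock: 13.48
position: [470.5, 94.9, 131.0]
ee_rot: [0.834, -0.552, -0.001, 0.002]
contact_force: [0.4, -0.0, 0.5]
gripper_width: 42.7
grasp_force: 0.0
```

```bash
python3 - <<'E'
from h import *
rows([((471.3,94.5,54),0.405)])
E
```

```text
[0.004, -0.0, -0.003] [0.6, -0.9, 77.0]
now [470.5  94.9 131. ] x [ 0.39 -0.92  0.  ] y [-0.92 -0.39  0.  ] j [ 0.54  0.24 -0.47 -0.   -0.87 -0.14] F [ 0.4 -0.   0.5] w 42.7 g 0.0 t 13.475
```

>>> carry_out:
  motion:
    - [0,0,0,0.6,-0.9,30,0]
    - [0,0,0,0.6,-0.9,60,0]
    - [0,0,0,0.6,-0.9,76,0]
    - [0,0,0,0.6,-0.9,76,0]

```text
clock: 13.98
position: [472.5, 94.4, 56.2]
ee_rot: [0.834, -0.552, -0.0, 0.001]
contact_force: [-0.2, 0.1, 0.3]
gripper_width: 42.9
grasp_force: 0.0
```

>>> carry_out:
  motion:
    - [0,0,0,0,0,0,-0.5]
    - [0,0,0,0,0,0,-1]
    - [0,0,0,0,0,0,-1]
    - [0,0,0,0,0,0,-1]

```text
clock: 14.48
position: [472.2, 93.9, 57.7]
ee_rot: [0.833, -0.553, -0.0, -0.0]
contact_force: [-3.3, 0.4, 5.7]
gripper_width: 8.5
grasp_force: 58.7
```

```bash
python3 - <<'E'
from h import *
for th in(.18,.36,.54,.72,.9):
    # rotate CCW about pivot which lies 60 mm along the radial (tool -y => -(-) ) direction
    s=read_state();Q=R.from_quat(s["ee_rot"]);p=np.array(s["position"]);pv=np.array([523.5,120.1,p[2]])
    d=p-pv;n=d/np.linalg.norm(d)*60
    q=R.from_euler("z",th).apply(n)-n
    print(th,np.round(Q.inv().apply(q),1))
rows([])
E
```

```text
0.18 [10.6 -1.8 -0. ]
0.36 [20.8 -5.4 -0. ]
0.54 [ 30.1 -10.8  -0. ]
0.72 [ 38.4 -17.8  -0. ]
0.9 [ 45.2 -26.1  -0. ]
now [472.2  93.9  57.7] x [ 0.39 -0.92 -0.  ] y [-0.92 -0.39 -0.  ] j [ 0.53  0.34 -0.55 -0.   -0.68 -0.14] F [-3.3  0.4  5.7] w 8.5 g 58.7 t 14.475
```

>>> carry_out:
  motion:
    - [0,0,-0.15,8.8,-1.4,0,-1]
    - [0,0,-0.3,17.5,-4,0,-1]
    - [0,0,-0.45,25.6,-7.9,0,-1]
    - [0,0,-0.6,33.1,-13,0,-1]
    - [0,0,-0.72,38.4,-17.8,0,-1]

```text
clock: 15.1
position: [502.9, 64.3, 57.7]
ee_rot: [0.975, -0.222, -0.001, 0.001]
contact_force: [-4.2, -1.5, 5.8]
gripper_width: 8.0
grasp_force: 58.9
```

```bash
python3 - <<'E'
from h import *
rows([((509.5,62,57.5),1.33),((524.3,59.5,57.5),1.54),((526.3,59.5,57.5),1.56)])
E
```

```text
[0.002, 0.001, -0.207] [6.9, -0.8, 0.2]
[0.002, 0.002, -0.417] [21.4, -5.0, 0.2]
[0.002, 0.002, -0.437] [23.2, -5.8, 0.2]
now [502.9  64.3  57.7] x [ 0.9  -0.43 -0.  ] y [-0.43 -0.9   0.  ] j [ 0.45  0.38 -0.49  0.   -0.71  0.67] F [-4.2 -1.5  5.8] w 8.0 g 58.9 t 15.1
```

>>> carry_out:
  motion:
    - [0,0,-0.12,7,-0.8,0,-1]
    - [0,0,-0.24,13.5,-2.6,0,-1]
    - [0,0,-0.36,19,-4.3,0,-1]
    - [0,0,-0.42,22,-5.3,0,-1]
    - [0,0,-0.42,22,-5.3,0,-1]

```text
clock: 15.72
position: [526.1, 59.5, 57.8]
ee_rot: [1.0, -0.016, 0.0, 0.001]
contact_force: [-1.9, -4.7, 4.4]
gripper_width: 8.1
grasp_force: 58.8
```

>>> carry_out:
  motion:
    - [0,0,0,2,0,0,-1]
    - [0,0,0,2,0,0,-1]

```text
clock: 15.98
position: [526.6, 59.4, 57.7]
ee_rot: [1.0, -0.016, -0.001, 0.001]
contact_force: [-4.3, -4.2, 8.3]
gripper_width: 8.5
grasp_force: 59.1
```

>>> carry_out:
  motion:
    - [0,0,0,0,0,0,-0.3]
    - [0,0,0,0,0,0,-0.2]
    - [0,0,0,0,0,-50,0]
    - [0,0,0,0,0,-110,0.3]
    - [0,0,0,0,0,-170,0.5]

```text
clock: 16.6
position: [528.0, 60.8, 228.4]
ee_rot: [1.0, -0.016, 0.0, -0.0]
contact_force: [1.6, 0.1, 0.3]
gripper_width: 64.4
grasp_force: 0.0
```

>>> carry_out:
  motion:
    - [0,0,0,-10,55,0,0.5]
    - [0,0,0,-20,110,0,0.5]
    - [0,0,0,-30,165,0,0.5]
    - [0,0,0,-40,220,0,0.5]
    - [0,0,0,-50,275,0,0.5]

```text
clock: 17.23
position: [469.2, -214.2, 226.8]
ee_rot: [1.0, -0.016, 0.001, -0.0]
contact_force: [1.7, -1.0, -0.4]
gripper_width: 64.2
grasp_force: 0.0
```

```bash
python3 - <<'E'
from h import *
np.set_printoptions(precision=2,suppress=True)
t=get_image("top");s=get_image("side");cv2.imwrite("pics/t4.png",t["color"]);cv2.imwrite("pics/s4.png",s["color"])
a=cv2.resize(t["color"][170:262,215:315],None,fx=5.9,fy=5.9,interpolation=cv2.INTER_CUBIC);cv2.imwrite("pics/c4.png",a)
im=t["color"].astype(float).mean(2)
w=np.clip(185-im[188:196,266:276],0,None);yy,xx=np.mgrid[188:196,266:276]
print("dark cen",(w*xx).sum()/w.sum(),(w*yy).sum()/w.sum())
rows([((456.5,-311.5,230),1.53),((456.5,-311.5,153),1.53)])
E
```

```text
dark cen 270.07011932587034 191.29720752860132
[0.0, -0.0, 0.003] [-8.2, 95.4, -3.5]
[0.0, -0.0, 0.003] [-8.2, 95.4, 73.5]
now [ 468.3 -216.5  226.4] x [ 1.   -0.04  0.  ] y [-0.04 -1.    0.  ] j [-0.12  0.2  -0.25  0.   -1.12  1.65] F [-0.  -0.  -0.8] w 63.9 g 0.0 t 17.325
```

View pics/c4.png

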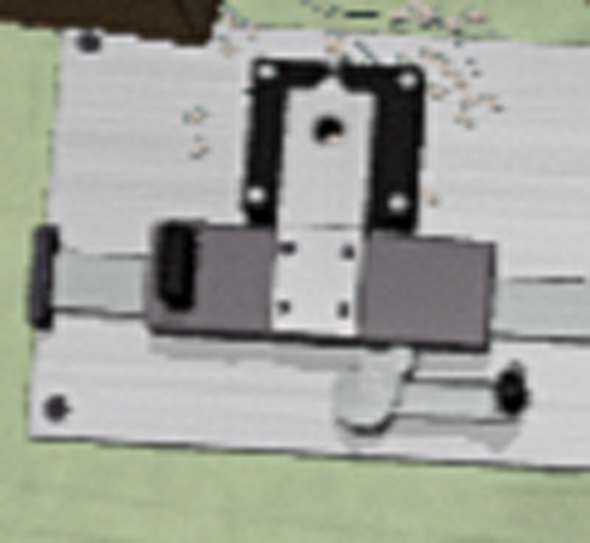

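The lever is clamped and the aperture hasn't shifted (hole at (328,128) in the crop). Next is the driver.

>>> carry_out:
  motion:
    - [0,0,0,-4,48,-4,0.5]
    - [0,0,0,-8,95,-4,0.5]
    - [0,0,0,-8,95,-4,0.5]
    - [0,0,0,-8,95,-4,0.5]

```text
clock: 17.82
position: [458.5, -306.9, 230.3]
ee_rot: [1.0, -0.016, -0.0, -0.0]
contact_force: [-0.2, 0.4, 0.8]
gripper_width: 64.1
grasp_force: 0.0
```

```bash
python3 - <<'E'
from h import *
rows([((456.5,-311.5,153),1.53)])
E
```

```text
[-0.0, 0.0, 0.009] [-1.8, 4.7, 77.3]
now [ 458.5 -306.9  230.3] x [ 1.   -0.03 -0.  ] y [-0.03 -1.   -0.  ] j [-0.3   0.25 -0.16 -0.   -1.16  1.84] F [-0.2  0.4  0.8] w 64.1 g 0.0 t 17.825
```

>>> carry_out:
  motion:
    - [0,0,0,-2,4.5,30,0.5]
    - [0,0,0,-2,4.5,60,0.5]
    - [0,0,0,-2,4.5,77,0.5]
    - [0,0,0,-2,4.5,77,0.5]

```text
clock: 18.32
position: [455.7, -310.3, 152.5]
ee_rot: [1.0, -0.015, -0.001, -0.001]
contact_force: [-0.9, -0.2, 0.3]
gripper_width: 64.2
grasp_force: 0.0
```

```bash
python3 - <<'E'
from h import *
rows([((456.5,-311.5,153),1.53)])
E
```

```text
[-0.001, 0.003, 0.011] [0.8, 1.1, -0.5]
now [ 455.7 -310.3  152.5] x [ 1.   -0.03 -0.  ] y [-0.03 -1.   -0.  ] j [-0.3   0.32 -0.27 -0.   -0.98  1.85] F [-0.9 -0.2  0.3] w 64.2 g 0.0 t 18.325
```

>>> carry_out:
  motion:
    - [0,0,0,0.5,0.7,0,0]
    - [0,0,0,0.5,0.7,0,-0.6]
    - [0,0,0,0.5,0.7,0,-1]
    - [0,0,0,0.5,0.7,0,-1]
    - [0,0,0,0.5,0.7,0,-1]

```text
clock: 18.95
position: [457.2, -313.0, 154.7]
ee_rot: [1.0, -0.016, 0.001, 0.001]
contact_force: [0.5, 0.4, 5.7]
gripper_width: 22.2
grasp_force: 59.0
```

>>> carry_out:
  motion:
    - [0,0,0,0,0,-5,-1]
    - [0,0,0,0,0,-20,-1]
    - [0,0,0,0,0,-50,-1]
    - [0,0,0,0,0,-85,-1]
    - [0,0,0,0,0,-100,-1]

```text
clock: 19.58
position: [456.8, -312.9, 256.1]
ee_rot: [1.0, -0.016, 0.001, 0.001]
contact_force: [0.5, 0.7, -1.4]
gripper_width: 22.2
grasp_force: 59.0
```

```bash
python3 - <<'E'
from h import *
rows([((632,135.5,245),1.53),((632,135.5,200),1.53)])
E
```

```text
[0.001, -0.003, 0.009] [160.8, -453.7, 11.1]
[0.001, -0.003, 0.009] [160.7, -453.7, 56.1]
now [ 456.8 -312.9  256.1] x [ 1.   -0.03  0.  ] y [-0.03 -1.    0.  ] j [-0.31  0.24 -0.12  0.   -1.21  1.85] F [ 0.5  0.7 -1.4] w 22.2 g 59.0 t 19.575
```

>>> carry_out:
  motion:
    - [0,0,0,16,-45,0,-1]
    - [0,0,0,35,-98,0,-1]
    - [0,0,0,54,-151,0,-1]
    - [0,0,0,73,-204,0,-1]
    - [0,0,0,90,-253,0,-1]

```text
clock: 20.2
position: [554.2, -60.8, 253.0]
ee_rot: [1.0, -0.016, -0.001, -0.0]
contact_force: [1.0, 1.2, -0.1]
gripper_width: 21.9
grasp_force: 59.0
```

>>> carry_out:
  motion:
    - [0,0,0,19,-53,0,-1]
    - [0,0,0,37,-106,0,-1]
    - [0,0,0,55,-156,0,-1]
    - [0,0,0,70,-200,0,-1]
    - [0,0,0,70,-200,0,-1]

```text
clock: 20.82
position: [630.7, 137.8, 251.5]
ee_rot: [1.0, -0.014, -0.002, 0.0]
contact_force: [-1.2, 0.2, -0.4]
gripper_width: 22.1
grasp_force: 59.0
```

>>> carry_out:
  motion:
    - [0,0,0,0,0,0,-1]
    - [0,0,0,0,0,0,-1]

```text
clock: 21.08
position: [630.4, 133.9, 253.6]
ee_rot: [1.0, -0.017, -0.0, 0.0]
contact_force: [0.1, -0.1, -1.3]
gripper_width: 22.3
grasp_force: 59.0
```

```bash
python3 - <<'E'
from h import *
rows([((632,135.5,256),1.53),((632,135.5,210),1.53)])
E
```

```text
[0.0, 0.001, 0.008] [1.6, -1.7, -2.4]
[0.0, 0.001, 0.008] [1.6, -1.7, 43.6]
now [630.4 133.9 253.6] x [ 1.   -0.03 -0.  ] y [-0.03 -1.    0.  ] j [ 0.46  0.4   0.11 -0.   -1.28  1.08] F [ 0.1 -0.1 -1.3] w 22.3 g 59.0 t 21.075
```

>>> carry_out:
  motion:
    - [0,0,0,1.5,-1,20,-1]
    - [0,0,0,1.5,-1,40,-1]
    - [0,0,0,1.5,-1,46,-1]
    - [0,0,0,1.5,-1,46,-1]
    - [0,0,0,1.5,-1,46,-1]

```text
clock: 21.7
position: [632.9, 135.9, 208.8]
ee_rot: [1.0, -0.016, 0.001, -0.0]
contact_force: [-0.8, -0.6, 0.1]
gripper_width: 22.3
grasp_force: 59.0
```

```bash
python3 - <<'E'
from h import *
rows([((632,135.5,207),1.53)])
s=get_image("side");t=get_image("top");cv2.imwrite("pics/s5.png",s["color"]);cv2.imwrite("pics/t5.png",t["color"])
a=cv2.resize(s["color"][200:275,300:380],None,fx=6,fy=6,interpolation=cv2.INTER_CUBIC)
b=cv2.resize(t["color"][170:220,240:290],None,fx=6,fy=6,interpolation=cv2.INTER_CUBIC)
c=np.zeros((450,790,3),np.uint8);c[:,:480]=a;c[:300,485:785]=b;cv2.imwrite("pics/c5.png",c)
print("expected aperture side px",proj(s,[632,135.2,51]),"tip",proj(s,np.array(read_state()["position"])-[0,0,146.7]))
E
```

```text
[-0.001, -0.002, 0.009] [-0.9, 0.4, 1.8]
now [632.9 135.9 208.8] x [ 1.   -0.03  0.  ] y [-0.03 -1.   -0.  ] j [ 0.46  0.43  0.05  0.   -1.18  1.08] F [-0.8 -0.6  0.1] w 22.3 g 59.0 t 21.7
expected aperture side px [[349.51298111 243.88178524]] tip [[349.9275303  239.52683789]]
```

View pics/c5.png

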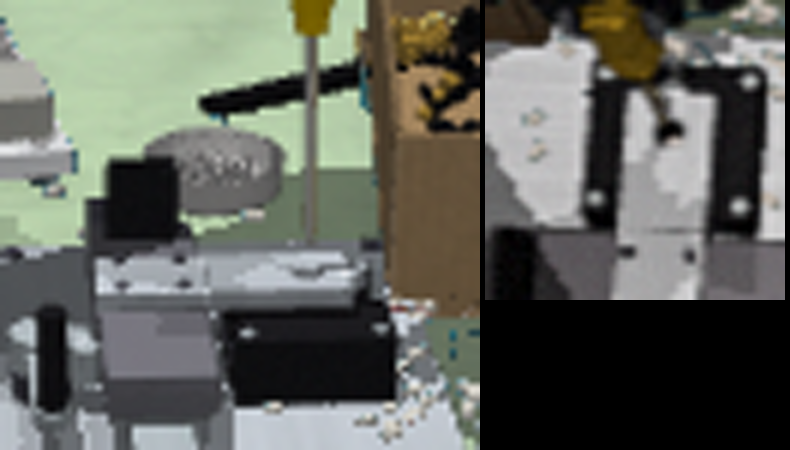

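The side crop shows the blade at column 311 directly above the hole at (315,269). In the top crop the blade meets the hole's upper rim near (664,120). I check the offsets numerically.

```bash
python3 - <<'E'
from h import *
np.set_printoptions(precision=2,suppress=True)
t=get_image("top");s=get_image("side")
A=plane(t,(270.35,191.4),51)
print("A",A,"top px for tip z=62,75:",proj(t,[A+[0,0,11],A+[0,0,24]]),"side",proj(s,[A,A+[0,0,11],A+[0,0,24]]))
im=t["color"].astype(int);print(np.round(im[180:196,262:278].mean(2)).astype(int))
im=s["color"].astype(int);print(np.round(im[228:250,344:362].mean(2)).astype(int))
E
```

```text
A [631.85 134.78  51.  ] top px for tip z=62,75: [[269.92 190.22]
 [269.41 188.81]] side [[349.48 243.96]
 [349.61 239.75]
 [349.77 234.73]]
[[ 55  54  56  51  51  48  43  50  67  88  73  73 112 170 153 107]
 [ 52  58  57  56  56  57  32  13  31  55  40  20  24  42  38  30]
 [ 65  57  57  56  67  43  16   3  19  42  34  12   6  13  21  17]
 [ 22  23  23  27  34  27  14  25  68  89  56  22  18  19  22  23]
 [ 18  22  42  54  53  47  50  92 121 125 118  70  27  25  21  21]
 [ 20  57 134 158 106  64  87 118 176 205 205 150  95  82  84  65]
 [ 20  67 171 200 162  87  47  81 111 176 199 194 191 194 200 177]
 [ 22  90 180 201 196 128  50  58  96 176 198 193 188 192 196 179]
 [ 26  98 175 195 197 155  85  59  98 174 199 190 189 190 193 174]
 [ 27 130 186 197 197 175 104  53  99 149 178 188 190 186 195 175]
 [ 30 131 185 194 200 188 122  60  35  44 101 168 191 191 194 152]
 [ 30 125 183 197 196 173  98  21   0   0  36 132 183 191 197 149]
 [ 28 128 184 195 198 169  82   8  22  51  58 143 187 193 197 146]
 [ 40 169 198 197 199 174 103  52 116 172 169 179 189 193 196 130]
 [ 38 168 199 196 195
[... 1064 characters left out ...]
112 112 112 112  64  48]
 [111 110 110 110 111 113 114 115 114 114 114 114 114 111 110 111  65  47]
 [155 174 176 175 175 175 195 196 196 196 196 195 195 118 111 111 112 112]
 [169 169 196 197 197 196 195 197 196 195 195 195 195 170  97 129 132  96]
 [197 196 170 167 153 170 164 178 173 113 112 111 118 122  96 131 167  89]
 [197 197 197 197 157  98  99 106 108  93 183 196 210 230 202 152  85  45]
 [195 195 195 194 194 170 150 150 143 190 191 191 191 190 143  99  81  52]
 [194 194 192 192 192 192 192 192 192 192 191 192 192 191 146 100  78  47]
 [148 148 125 124 124 124 121 121 122 122 121 121 123 101 100  60  21  42]
 [ 99 100 101  98  99  98  96  96  96  96  96  96 100 100  80  24  12  43]]
```

The blade is centred over the hole in the side view and about 0.6 mm to +y in the top view. I descend gently with that correction.

>>> carry_out:
  motion:
    - [0,0,0,-0.3,0.5,5,-1]
    - [0,0,0,-0.3,0.5,11,-1]
    - [0,0,0,-0.3,0.5,17,-1]
    - [0,0,0,-0.3,0.5,20,-1]
    - [0,0,0,-0.3,0.5,20,-1]

```text
clock: 22.52
position: [632.0, 135.4, 187.1]
ee_rot: [1.0, -0.016, -0.0, 0.0]
contact_force: [0.3, -0.2, -0.9]
gripper_width: 22.2
grasp_force: 59.0
```

>>> carry_out:
  motion:
    - [0,0,0,0,0,4,-1]
    - [0,0,0,0,0,8,-1]
    - [0,0,0,0,0,12,-1]
    - [0,0,0,0,0,15,-1]
    - [0,0,0,0,0,15,-1]

```text
clock: 23.15
position: [631.9, 135.5, 172.2]
ee_rot: [1.0, -0.016, -0.0, 0.0]
contact_force: [1.0, 0.8, -1.4]
gripper_width: 22.7
grasp_force: 59.0
```

```bash
python3 - <<'E'
from h import *
np.set_printoptions(precision=2,suppress=True)
F=[]
for i in range(6):
    get_image("side");s=read_state();F.append(np.r_[s["contact_force"],s["position"],s["wrist_torque"]])
print(np.mean(F,0),np.std(F,0))
E
```

```text
[ -0.16   0.18  -0.48 632.18 135.53 172.72   0.    -0.02  -0.  ] [0.55 0.29 0.7  0.04 0.02 0.1  0.02 0.02 0.03]
```

>>> carry_out:
  motion:
    - [0,0,0,0,0,2,-1]
    - [0,0,0,0,0,4,-1]
    - [0,0,0,0,0,6,-1]
    - [0,0,0,0,0,6,-1]

```text
clock: 23.95
position: [632.3, 135.5, 166.9]
ee_rot: [1.0, -0.016, 0.0, 0.0]
contact_force: [-0.3, 0.3, 1.9]
gripper_width: 22.5
grasp_force: 59.3
```

```bash
cat > f.py <<'E'
from h import *
np.set_printoptions(precision=2,suppress=True)
F=[]
for i in range(8):
    get_image("side");s=read_state();F.append(np.r_[s["contact_force"],s["position"],s["wrist_torque"]])
print(np.mean(F,0),np.std(F,0)[:3],s["clock"])
E
python3 f.py
```

```text
[ -0.04  -0.33   1.78 632.24 135.52 166.89  -0.02   0.08   0.  ] [0.5  0.42 0.59] 24.35
```

Contact is at about TCP z 168.7, as predicted for the 22 mm button top, and the force fits 1.8 mm of travel. I push about 3.4 mm further.

>>> carry_out:
  motion:
    - [0,0,0,0,0,1.2,-1]
    - [0,0,0,0,0,2.4,-1]
    - [0,0,0,0,0,3.4,-1]
    - [0,0,0,0,0,3.4,-1]

```text
clock: 24.85
position: [632.3, 135.5, 163.5]
ee_rot: [1.0, -0.016, 0.0, -0.0]
contact_force: [-1.2, -0.6, 3.8]
gripper_width: 22.3
grasp_force: 59.5
```

```bash
python3 f.py
```

```text
[ -0.08  -0.08   4.03 632.22 135.53 163.39  -0.01   0.09   0.  ] [0.5  0.36 0.61] 25.25
```

```bash
python3 -c "
from bench import *
print(job_done())"
```

```text
the job is handed in; nothing more can be done
None
```

I handed the job in with the lever clamped, the aperture within about 0.5 mm of the button along the rail, and the gripped screwdriver holding the button down about 5.3 of 6 mm at roughly 4.5 N (about 25 s used). No verdict was returned.

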